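# Take the ash grate out of the box iron

### The arm

A 7-joint arm with a two-finger parallel gripper is mounted at the origin on the work surface. World frame = base frame: x ahead of the robot, y to its left, z up, the work surface at z = 0. Lengths are in m, angles in degrees, forces in N, time in s.
With the tool pointing down it reaches from about 0.4 to 0.9 m from the base axis. Payload 5.5 kg.
Tool frame: the origin (TCP) lies midway between the tips of the shut fingers; the grasp point (between the pads) lies 19 mm behind it (r.grasp_offset is the distance from the TCP to the grasp point, in m); z points along the fingers, x is the direction in which the jaws open and shut, and the axes are right-handed (so a half turn about z gives the same grasp; the last joint's range is limited). The gripper opens to 85 mm and grips with 20 to 120 N. Pads are 22 mm wide; open, the fingers measure 114 mm over their backs; the gripper's body (76 mm by 85 mm) begins 54 mm behind the grasp point. The pads swing forward as they close: fully open they stand 13 mm farther back than shut.
Start: joints at [86.929, 28.699, -24.465, 88.831, 12.651, 65.22, -12.049], TCP at [0.203, -0.618, 0.231] pointing down, gripper open.
Joint ranges: [-164.97, 164.97], [-17.58, 116.51], [-87.97, 89.64], [11.32, 138.91], [-80.73, 260.73], [10.89, 115.49], [-147.41, 147.41]. Speed limits (degrees/s): [147.25, 147.25, 180, 180, 180, 180, 180].

### API

Orientations are given as a 3x3 rotation matrix whose columns are the frame's x, y, z axes.
In Python, from station import get_state, vision, job, r gives the robot as it stands.
- The arm moves only by the tool step_arm, never from a script. Its argument "rows" is a list that holds one entry, the list of rows, each a list of 7 numbers: the turn, a rotation vector about the tool's x, y, z in degrees, then the shift along the tool's x, y, z in cm, then the gripper's target within -1 to 1 (fully open at 1, half-way at 0, shut at -1). A call has 1 to 10 rows; each row shifts and turns the commanded pose from where the row before left it, along the tool's axes as they then stand; what a row does not reach is not made up. A row lasts 1/10 s, in which the tool goes at most 50 mm and 8.59 degrees, less where a joint would pass 70% of its speed; a pose out of reach is approached as far as the arm can. A call with a gripper value outside its range is refused whole. The fingers move at their own pace and stop on an object; "newtons" is the grip in N (left out, the last holds). Time passes only in rows, so rows that do not move let the fingers close. It gives the time, the measured TCP pose, the force and the opening at its end, in the units of the state.
- get_state(): the state, without advancing time (a new reading comes with each control period).
- vision.grab_frame(name): name is "scene" or "side" or "wrist"; returns a dict with "frame" (384x512x3 uint8, red, green, blue), "fx", "fy", "cx", "cy" (pixels), "extrinsics" (4x4, takes a point from world to camera coordinates). Camera axes: x right, y down, z forward; pixel columns grow to the right and rows downward; lengths in m; the calibration is good to about 2 mm. The wrist camera is an equidistant fisheye: a pixel r from the principal point sees the ray r / f radians off the axis. A picture is of the moment at which its call begins. There is no depth.
- job.sign_off(): hands the job in, once; it reports no verdict.
The state is a dict: "time_s": time; "joint_pos": joint angles; "dq": joint speeds; "tau": joint torques, N m; "eef_pos": TCP position; "eef_rot": TCP orientation; "force": force on the tool from outside, world axes, zero at the start; "ft_torque": the same for the moment, N m; "gripper_width": finger opening in m.
Only numpy, scipy, OpenCV 4.12 (cv2) and the standard library are available. Lean on these libraries where they do the work, as an engineer would, in place of code of your own. Each camera call takes 0.05 s, during which the arm holds its last target.

### The job

Lift the top door of the charcoal box iron right over until it stays open by itself, take the ash grate out of the iron by its handle, and set it down gently, flat inside the rim of the round aluminium tray. Leave the door open and do not shove the tray about.

Things in the scene. Friction and masses are not known exactly. Their poses are not given: they have to be found in the camera images.
- iron_door (a joint): Angle of the iron's steel top door, rad: 0 shut and level, 1.57 upright, 1.95 fully open on its stop, leaning back. No catch. Let go below about 1.4 it falls shut; beyond 1.6 it falls back on its stop and stays. Lifting it by the loop takes about 2 N. A wooden carrying grip is fixed along the door's middle, its top 65 mm above the plate, its nearer end 85 mm from the loop's bar
- door_loop (a point): Middle of the round steel bar, 10 mm thick, of the pull loop at the narrow end of the iron's door, level with the door plate; 90 mm above the ledge when shut. 50 mm of bar is free between the loop's arms and it is 40 mm clear of the door's end. Axes turn with the door: y along the bar, x towards the hinge, z out of the door's top (up when shut). The hinge line is parallel to y, 220 mm along +x
- iron: Charcoal box iron, dark steel, boat-shaped, heavy, immovable. Origin: under its middle, on the ledge; x towards the hinged square heel, -x towards the narrow prow, z up. 188 mm long, 124 mm wide, rim 86 mm high. Under the door it is open on top: inside 172 mm long, 108 mm wide over the heel half, tapering to 52 mm at the prow, floor 24 mm above the ledge, walls 4 mm
- grate_handle (a point): Centre of the handle bar of the loose ash grate lying flat in the iron: a steel bar 60 mm long (x), 10 mm wide (y), 14 mm high (z up), on two posts over a slotted grate 90 x 64 x 6 mm, about 250 g. This point is 40 mm above the grate's underside, in its middle. The bar lies roughly lengthwise in the iron, at least 35 mm free on each side; a gripper over 100 mm wide when open must open less
- tray_floor (a point): Middle of the inner floor of the round aluminium tray, 4 mm above the ledge; z up. The tray is loose, 250 mm across the rim, 16 mm high, its flat floor about 228 mm across. It is the largest round thing on the ledge's front part; the smaller white plate and the cup farther off are not it

How it is judged:
By the outcome, as a careful person would: the job done as asked, in the order asked, and still so for the second after the job is handed in, with the robot touching nothing.
It also fails if it takes over 58 s, if anything falls off the work surface, if the arm or the gripper's body presses on something with over 40 N, if the wrist force passes 120 N, or if a joint passes its speed limit or range.

## Working session

There is one attempt and no reset: what is moved stays moved. The work goes in short steps, Python scripts to look and compute and a tool call to move; the robot and the scene stay as the last step left them, time stands still between calls to the robot, and variables do not carry over. Pictures are saved under pics/ and viewed, and the job is handed in when it is done.

Besides the shell and the picture viewer there is one more tool, called after "Call:" as name(argument=value, ...), one argument or row to a line, values as JSON. step_arm: Moves the arm, as the interface text tells. Its arguments: {"type":"object","properties":{"rows":{"type":"array","items":{"type":"array","items":{"type":"array","items":{"type":"number"}}}},"newtons":{"type":"number"}},"required":["rows"]}

```bash
ls; mkdir -p pics; python3 - <<'E'
from station import get_state, vision, job, r
import cv2,numpy as np
s=get_state(); print({k:np.round(v,3).tolist() for k,v in s.items()})
for n in ["scene","side","wrist"]:
    f=vision.grab_frame(n); cv2.imwrite(f"pics/a_{n}.png",f["frame"][:,:,::-1]); print(n,f["fx"],f["fy"],f["cx"],f["cy"],np.round(f["extrinsics"],3).tolist())
print([a for a in dir(r) if a[0]!='_'])
E
```

```text
pics
{'time_s': 0.0, 'joint_pos': [86.929, 28.753, -24.453, 88.891, 12.652, 65.22, -12.052], 'dq': [0.053, 0.022, -0.054, 0.07, -0.03, 0.068, 0.042], 'tau': [-0.001, -56.952, -5.817, -28.095, 0.011, 0.012, 0.0], 'eef_pos': [0.202, -0.617, 0.23], 'eef_rot': [[0.312, -0.95, -0.001], [-0.95, -0.312, 0.002], [-0.002, -0.0, -1.0]], 'force': [0.232, -0.609, 0.303], 'ft_torque': [-0.027, -0.009, -0.032], 'gripper_width': 0.086}
scene 449.67639529230337 449.67639529230337 264.3406923898251 186.85120779968457 [[-0.093, 0.996, 0.013, 0.071], [0.819, 0.084, -0.567, -0.405], [-0.566, -0.042, -0.823, 1.266], [0.0, 0.0, 0.0, 1.0]]
side 380.30306527143597 380.30306527143597 254.423104827934 195.48861877865204 [[-0.689, -0.725, 0.003, 0.343], [-0.551, 0.521, -0.652, 0.368], [0.471, -0.451, -0.759, 0.663], [0.0, 0.0, 0.0, 1.0]]
wrist 297.3186396354542 297.3186396354542 258.8884500055237 190.3259932279487 [[0.311, -0.95, -0.002, -0.649], [-0.902, -0.296, 0.313, -0.041], [-0.298, -0.096, -0.95, 0.381], [0.0, 0.0, 0.0, 1.0]]
['IKError', 'grasp_offset']
```

View pics/a_scene.png

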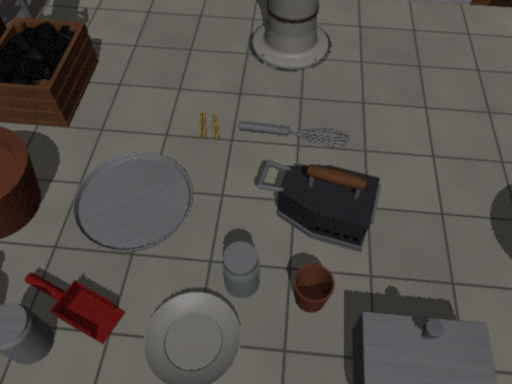

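View pics/a_side.png

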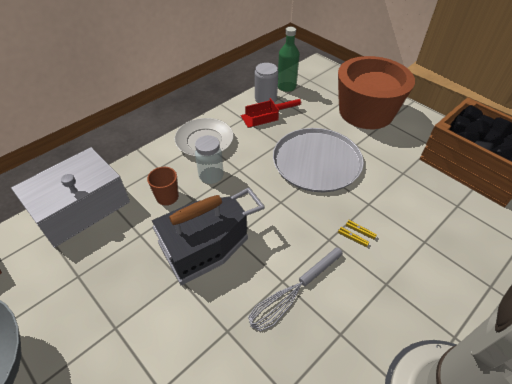

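View pics/a_wrist.png

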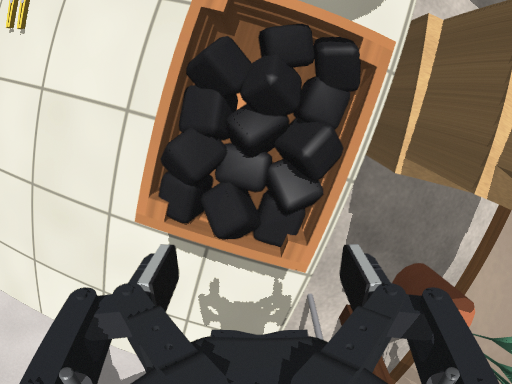

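The scene view shows the iron at about (325,200), with the door loop at (272,177). The tray is at (136,200) and the robot base is at the top. I'll zoom in next.

```bash
python3 - <<'E'
import cv2
a=cv2.imread("pics/a_scene.png")[150:255,245:390]; cv2.imwrite("pics/b1.png",cv2.resize(a,None,fx=5.5,fy=5.5,interpolation=cv2.INTER_CUBIC))
a=cv2.imread("pics/a_side.png")[180:285,145:290]; cv2.imwrite("pics/b2.png",cv2.resize(a,None,fx=5.5,fy=5.5,interpolation=cv2.INTER_CUBIC))
E
```

```text
(no output)
```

View pics/b1.png

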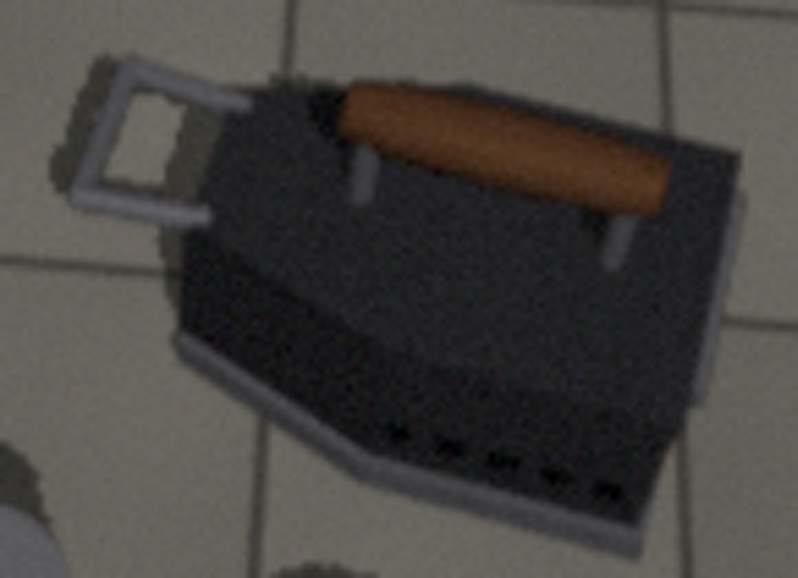

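View pics/b2.png

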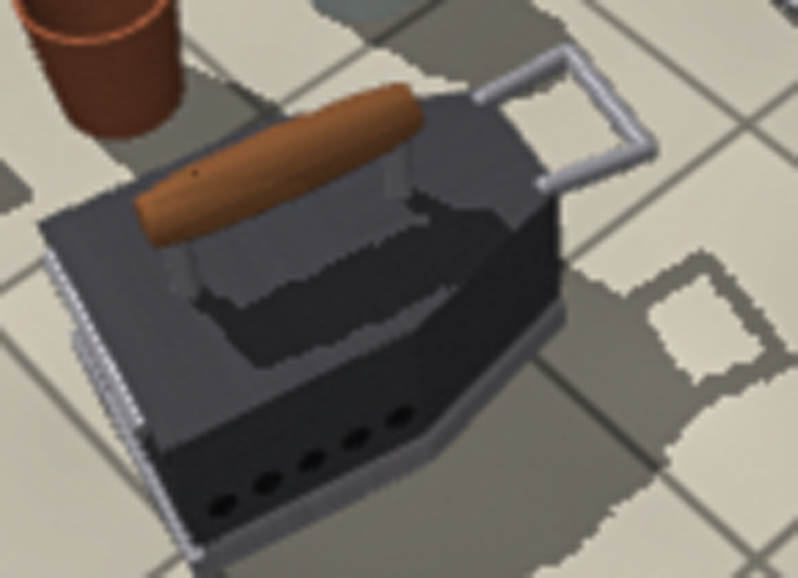

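```bash
cat > h.py <<'E'
from station import get_state, vision, job, r
import cv2,numpy as np
C={}
C['scene']=None
def cam(n):
    return vision.grab_frame(n)
def P(f):
    K=np.array([[f["fx"],0,f["cx"]],[0,f["fy"],f["cy"]],[0,0,1]]); return K@np.array(f["extrinsics"])[:3]
def tri(fa,ua,fb,ub):
    X=cv2.triangulatePoints(P(fa),P(fb),np.array(ua,float).reshape(2,1),np.array(ub,float).reshape(2,1))
    X=(X[:3]/X[3]).ravel(); e=[]
    for f,u in((fa,ua),(fb,ub)):
        p=P(f)@np.r_[X,1]; e.append(np.round(p[:2]/p[2]-u,1).tolist())
    return X,e
def onz(f,u,z):
    E=np.array(f["extrinsics"]);R=E[:3,:3];c=-R.T@E[:3,3]
    d=R.T@np.array([(u[0]-f["cx"])/f["fx"],(u[1]-f["cy"])/f["fy"],1]); return c+d*(z-c[2])/d[2]
def proj(f,X):
    p=P(f)@np.r_[X,1]; return p[:2]/p[2]
def zc(z,off): return np.array([(z[0]+.5)/5.5-.5+off[0],(z[1]+.5)/5.5-.5+off[1]])
E
python3 - <<'E'
from h import *
fs=cam("scene");fd=cam("side")
so=(245,150);do=(145,180)
np.set_printoptions(precision=4,suppress=True)
prs={"barA":((130,64),(650,148)),"barB":((78,195),(568,50)),"heelA":((738,153),(165,448)),"gripFront":((345,108),(410,105)),"gripBack":((665,187),(148,222))}
for k,(a,b) in prs.items():
    print(k,tri(fs,zc(a,so),fd,zc(b,do)))
A=[onz(fs,zc(prs[k][0],so),.09) for k in("barA","barB")]
B=[onz(fd,zc(prs[k][1],do),.09) for k in("barA","barB")]
print(A,B)
# tray ellipse via rim points
for z in (.016,):
  for f,pts in((fs,[(77,205),(193,190),(138,250),(135,153)]),(fd,[(274,158),(362,160),(318,190),(320,131)])):
    print([onz(f,p,z) for p in pts])
E
```

```text
barA (array([ 0.4954, -0.02  ,  0.0911]), [[-0.7, -0.4], [-0.9, 0.5]])
barB (array([ 0.5562, -0.0327,  0.0911]), [[-0.4, -0.3], [-0.6, 0.3]])
heelA (array([0.515 , 0.2016, 0.0929]), [[-0.5, -0.2], [-0.8, 0.3]])
gripFront (array([0.5449, 0.0577, 0.1394]), [[-0.2, -0.1], [-0.3, 0.2]])
gripBack (array([0.5671, 0.1636, 0.1407]), [[-1.0, -0.4], [-1.3, 0.4]])
[array([ 0.4955, -0.0186,  0.09  ]), array([ 0.5561, -0.0318,  0.09  ])] [array([ 0.4956, -0.0229,  0.09  ]), array([ 0.5567, -0.0348,  0.09  ])]
[array([ 0.5939, -0.4072,  0.016 ]), array([ 0.5321, -0.175 ,  0.016 ]), array([ 0.6826, -0.2556,  0.016 ]), array([ 0.446 , -0.3232,  0.016 ])]
[array([ 0.6389, -0.2082,  0.016 ]), array([ 0.4679, -0.3778,  0.016 ]), array([ 0.4794, -0.206 ,  0.016 ]), array([ 0.6262, -0.3886,  0.016 ])]
```

Call:
step_arm(
  rows=[
    [[0,0,7.5,0,0,0,-0.25],[0,0,7.5,0,0,0,-0.25],[0,0,7.5,0,0,0,-0.25],[0,0,7.5,0,0,0,-0.25]],
  ],
  newtons=20,
)

```text
time_s: 0.65
eef_pos: [0.2025, -0.6175, 0.2311]
eef_rot: [[-0.211, -0.978, -0.0], [-0.978, 0.211, 0.0], [-0.0, 0.0, -1.0]]
force: [-0.6, -0.1, -0.9]
gripper_width: 0.0321
```

```bash
cat >> h.py <<'E'
np.set_printoptions(precision=4,suppress=True)
def togo(T,axis=None):
    s=get_state();R=np.array(s["eef_rot"]);p=np.array(s["eef_pos"])
    print("t",s["time_s"],"p",p,"w",s["gripper_width"],"F",np.array(s["force"]),"\nR",R.round(3).tolist(),"q",np.round(s["joint_pos"],0))
    print("shift cm tool",(R.T@(np.array(T)-p)*100).round(2))
    return R,p
XL=np.array([.204,.979,0]);XL/=np.linalg.norm(XL);YL=np.array([-XL[1],XL[0],0])
B=np.array([.526,-.0265,.09]);H=B+.22*XL
E
python3 - <<'E'
from h import *
togo([.526,-.0265,.17])
E
```

```text
t 0.65 p [ 0.2025 -0.6175  0.2311] w 0.03205020142237436 F [-0.5998 -0.1457 -0.8847] 
R [[-0.211, -0.978, -0.0], [-0.978, 0.211, 0.0], [-0.0, 0.0, -1.0]] q [ 83.  28. -18.  89.   9.  65. -40.]
shift cm tool [-64.59 -19.18   6.13]
```

Call:
step_arm(
  rows=[
    [[0,0,0,-3.2,-1,0,-0.25],[0,0,0,-3.2,-1,0,-0.25],[0,0,0,-3.2,-1,0,-0.25],[0,0,0,-3.2,-1,0,-0.25],[0,0,0,-3.2,-1,0,-0.25],[0,0,0,-3.2,-1,0,-0.25],[0,0,0,-3.2,-1,0,-0.25],[0,0,0,-3.2,-1,0,-0.25],[0,0,0,-3.2,-1,0,-0.25],[0,0,0,-3.2,-1,0,-0.25]],
  ],
)

```text
time_s: 1.65
eef_pos: [0.3666, -0.3237, 0.2314]
eef_rot: [[-0.205, -0.979, 0.0], [-0.979, 0.205, -0.0], [0.0, -0.0, -1.0]]
force: [-0.3, -0.6, 0.3]
gripper_width: 0.0319
```

Call:
step_arm(
  rows=[
    [[0,0,0,-3.2,-1,0,-0.25],[0,0,0,-3.2,-1,0,-0.25],[0,0,0,-3.2,-1,0,-0.25],[0,0,0,-3.2,-1,0,-0.25],[0,0,0,-3.2,-1,0,-0.25],[0,0,0,-3.2,-1,0,-0.25],[0,0,0,-3.2,-1,0,-0.25],[0,0,0,-3.2,-1,0,-0.25],[0,0,0,0,0,0,-0.25]],
  ],
)

```text
time_s: 2.55
eef_pos: [0.499, -0.0854, 0.2319]
eef_rot: [[-0.198, -0.98, 0.002], [-0.98, 0.198, 0.003], [-0.003, -0.002, -1.0]]
force: [0.4, 0.4, 0.1]
gripper_width: 0.0318
```

```bash
python3 - <<'E'
from h import *
togo([.526,-.0265,.15])
for n in ("scene","side","wrist"):
    f=cam(n); cv2.imwrite(f"pics/c_{n}.png",f["frame"][:,:,::-1])
E
```

```text
t 2.55 p [ 0.499  -0.0854  0.2319] w 0.03179824740666061 F [0.4083 0.3747 0.1198] 
R [[-0.198, -0.98, 0.002], [-0.98, 0.198, 0.003], [-0.003, -0.002, -1.0]] q [  39.   15.  -38.  109.   11.   59. -104.]
shift cm tool [-6.29 -1.46  8.21]
```

View pics/c_wrist.png

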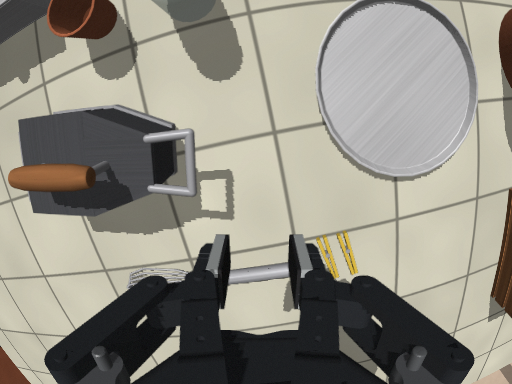

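Call:
step_arm(
  rows=[
    [[0,0,-8.5,0,0,0,-0.25],[0,0,-8.5,0,0,0,-0.25],[0,0,-8.5,0,0,0,-0.25],[0,0,-8.5,0,0,0,-0.25],[0,0,-8.5,0,0,0,-0.25],[0,0,-8.5,0,0,0,-0.25],[0,0,-8.5,0,0,0,-0.25],[0,0,-8.5,0,0,0,-0.25],[0,0,-8.5,0,0,0,-0.25],[0,0,-8.5,0,0,0,-0.25]],
  ],
)

```text
time_s: 3.7
eef_pos: [0.4961, -0.093, 0.2311]
eef_rot: [[0.958, -0.287, -0.001], [-0.287, -0.958, -0.001], [-0.0, 0.001, -1.0]]
force: [0.8, 0.7, 0.1]
gripper_width: 0.0321
```

Call:
step_arm(
  rows=[
    [[0,0,-8.5,0,0,0,-0.25],[0,0,-8.5,0,0,0,-0.25],[0,0,-8.5,0,0,0,-0.25],[0,0,-8.5,0,0,0,-0.25],[0,0,-8.5,0,0,0,-0.25],[0,0,-8.5,0,0,0,-0.25],[0,0,-8.5,0,0,0,-0.25],[0,0,-8.5,0,0,0,-0.25],[0,0,-8.5,0,0,0,-0.25],[0,0,-8.5,0,0,0,-0.25]],
  ],
)

```text
time_s: 4.7
eef_pos: [0.4961, -0.0931, 0.2309]
eef_rot: [[0.369, 0.929, -0.001], [0.929, -0.369, -0.001], [-0.002, -0.0, -1.0]]
force: [-0.4, 1.5, -0.5]
gripper_width: 0.0321
```

Call:
step_arm(
  rows=[
    [[0,0,-8.5,0,0,0,-0.25],[0,0,-1.5,0,0,0,-0.25]],
  ],
)

```text
time_s: 4.9
eef_pos: [0.4962, -0.0928, 0.2307]
eef_rot: [[0.206, 0.979, -0.001], [0.979, -0.206, -0.0], [-0.0, -0.001, -1.0]]
force: [1.0, 0.4, -0.5]
gripper_width: 0.0321
```

```bash
python3 - <<'E'
from h import *
R,p=togo([.526,-.0265,.15])
print("yaw err", np.degrees(np.arctan2(*R[1::-1,0]))-np.degrees(np.arctan2(XL[1],XL[0])))
E
```

```text
t 4.9 p [ 0.4962 -0.0928  0.2307] w 0.03206118442464363 F [ 0.9901  0.436  -0.4858] 
R [[0.206, 0.979, -0.001], [0.979, -0.206, -0.0], [-0.0, -0.001, -1.0]] q [ 65.  30. -75. 108.  32.  66.  57.]
shift cm tool [7.1  1.56 8.07]
yaw err -0.10809429358683076
```

Call:
step_arm(
  rows=[
    [[0,0,0,2.4,0.5,2,-0.25],[0,0,0,2.4,0.5,2,-0.25],[0,0,0,2.3,0.56,2,-0.25],[0,0,0,0,0,2,-0.25],[0,0,0,0,0,0,-0.25]],
  ],
)

```text
time_s: 5.4
eef_pos: [0.5248, -0.0252, 0.149]
eef_rot: [[0.208, 0.978, -0.005], [0.978, -0.208, -0.001], [-0.001, -0.005, -1.0]]
force: [-0.3, -0.6, -0.3]
gripper_width: 0.0321
```

```bash
python3 - <<'E'
from h import *
togo([.526,-.0265,.071])
for n in ("scene","side","wrist"):
    f=cam(n); cv2.imwrite(f"pics/d_{n}.png",f["frame"][:,:,::-1])
a=cv2.imread("pics/d_side.png")[120:285,145:290]; b=cv2.imread("pics/d_wrist.png")[60:225]
cv2.imwrite("pics/d.png",np.hstack([cv2.resize(a,None,fx=2.4,fy=2.4),cv2.resize(b[:,200:380],None,fx=2.4,fy=2.4)]))
E
```

```text
t 5.4 p [ 0.5248 -0.0252  0.149 ] w 0.03208014990131199 F [-0.256  -0.5689 -0.2996] 
R [[0.208, 0.978, -0.005], [0.978, -0.208, -0.001], [-0.001, -0.005, -1.0]] q [ 49.  37. -66. 110.  39.  60.  45.]
shift cm tool [-0.09  0.18  7.79]
```

View pics/d_side.png

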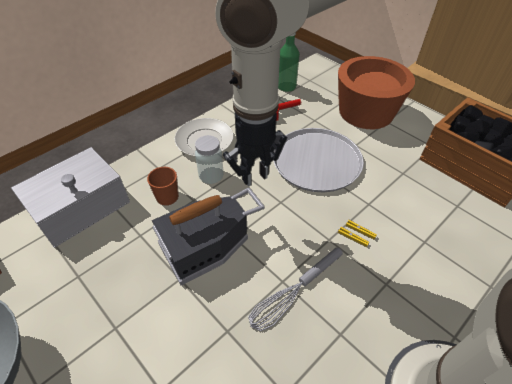

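View pics/d_wrist.png

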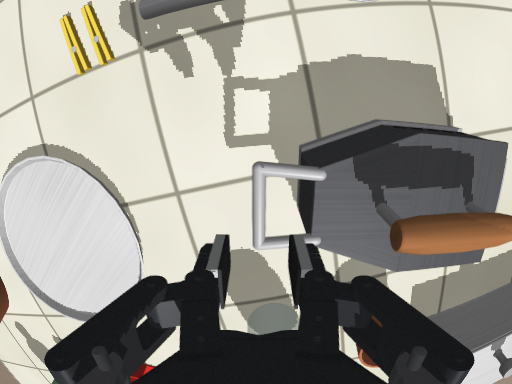

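```bash
cat >> h.py <<'E'
def fish_onz(f,u,z):
    E=np.array(f["extrinsics"]);R=E[:3,:3];c=-R.T@E[:3,3]
    d=np.array([u[0]-f["cx"],u[1]-f["cy"]]);rr=np.hypot(*d);th=rr/f["fx"]
    v=R.T@np.r_[d/max(rr,1e-9)*np.sin(th),np.cos(th)]
    return c+v*(z-c[2])/v[2]
E
python3 - <<'E'
from h import *
f=cam("wrist")
a,b=fish_onz(f,(259,168),.09),fish_onz(f,(259,243),.09)
print(a,b,(a+b)/2,np.linalg.norm(a-b))
E
```

```text
[ 0.4978 -0.0194  0.09  ] [ 0.5563 -0.0318  0.09  ] [ 0.5271 -0.0256  0.09  ] 0.05981951556601578
```

Three cameras agree on the bar to within about 1 mm. I'll descend onto it and close.

Call:
step_arm(
  rows=[
    [[0,0,0,-0.05,0.05,2,-0.25],[0,0,0,0,0.05,2,-0.25],[0,0,0,0,0.05,2,-0.25],[0,0,0,0,0,1.7,-0.25],[0,0,0,0,0,0,-0.25],[0,0,0,0,0,0,-1],[0,0,0,0,0,0,-1],[0,0,0,0,0,0,-1],[0,0,0,0,0,0,-1]],
  ],
  newtons=25,
)

```text
time_s: 6.5
eef_pos: [0.5287, -0.0263, 0.0752]
eef_rot: [[0.206, 0.979, 0.001], [0.979, -0.206, -0.002], [-0.001, 0.001, -1.0]]
force: [-3.0, -4.4, 5.6]
gripper_width: 0.0089
```

```bash
cat >> h.py <<'E'
def arc(th0,ths):
    """world shift in (XL,z) cm between door angles"""
    out=[]
    g=lambda t:np.array([-22*np.cos(t),22*np.sin(t)])
    for t in ths:
        out.append((round(t,3),(g(t)-g(th0)).round(2).tolist()));th0=t
    return out
E
python3 - <<'E'
from h import *
togo([.526,-.0265,.071])
for o in arc(0,np.arange(.1,2,.1)): print(o)
E
```

```text
t 6.5 p [ 0.5287 -0.0263  0.0752] w 0.008875263337243413 F [-3.0258 -4.3617  5.6115] 
R [[0.206, 0.979, 0.001], [0.979, -0.206, -0.002], [-0.001, 0.001, -1.0]] q [ 45.  42. -59. 112.  46.  53.  40.]
shift cm tool [-0.07 -0.26  0.42]
(np.float64(0.1), [0.11, 2.2])
(np.float64(0.2), [0.33, 2.17])
(np.float64(0.3), [0.54, 2.13])
(np.float64(0.4), [0.75, 2.07])
(np.float64(0.5), [0.96, 1.98])
(np.float64(0.6), [1.15, 1.87])
(np.float64(0.7), [1.33, 1.75])
(np.float64(0.8), [1.5, 1.61])
(np.float64(0.9), [1.65, 1.45])
(np.float64(1.0), [1.79, 1.28])
(np.float64(1.1), [1.91, 1.09])
(np.float64(1.2), [2.01, 0.9])
(np.float64(1.3), [2.09, 0.69])
(np.float64(1.4), [2.15, 0.48])
(np.float64(1.5), [2.18, 0.26])
(np.float64(1.6), [2.2, 0.05])
(np.float64(1.7), [2.19, -0.17])
(np.float64(1.8), [2.16, -0.39])
(np.float64(1.9), [2.11, -0.61])
```

Call:
step_arm(
  rows=[
    [[0,0,0,0.03,0,-1.1,-1],[0,0,0,0.08,0,-1.1,-1],[0,0,0,0.14,0,-1.09,-1],[0,0,0,0.19,0,-1.08,-1],[0,0,0,0.25,0,-1.07,-1],[0,0,0,0.29,0,-1.06,-1],[0,0,0,0.35,0,-1.04,-1],[0,0,0,0.4,0,-1.03,-1],[0,0,0,0,0,0,-1]],
  ],
  newtons=25,
)

```text
time_s: 7.4
eef_pos: [0.5322, -0.0096, 0.1621]
eef_rot: [[0.206, 0.979, 0.001], [0.979, -0.206, -0.003], [-0.003, 0.002, -1.0]]
force: [0.5, -6.4, 0.2]
gripper_width: 0.0086
```

```bash
python3 - <<'E'
from h import *
t=.4
togo(H+.22*(-np.cos(t)*XL+np.array([0,0,np.sin(t)]))-[0,0,.015])
for n in ("scene","side","wrist"):
    f=cam(n); cv2.imwrite(f"pics/e_{n}.png",f["frame"][:,:,::-1])
E
```

```text
t 7.4 p [ 0.5322 -0.0096  0.1621] w 0.00864310363986475 F [ 0.4779 -6.3621  0.1874] 
R [[0.206, 0.979, 0.001], [0.979, -0.206, -0.003], [-0.003, 0.002, -1.0]] q [ 48.  36. -66. 109.  38.  61.  44.]
shift cm tool [-0.04 -0.27  0.15]
```

View pics/e_side.png

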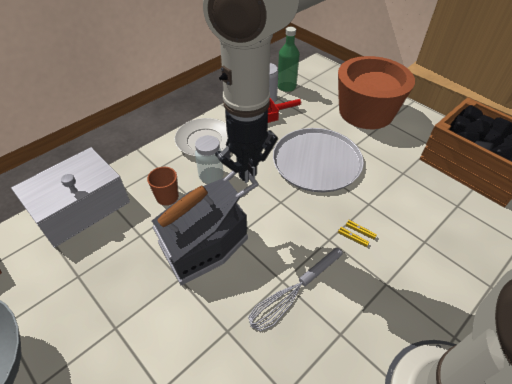

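View pics/e_wrist.png

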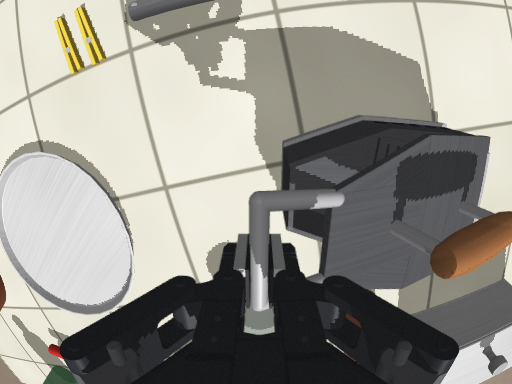

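The door is about 0.4 rad open and the grip is holding. I'll carry on along the arc.

Call:
step_arm(
  rows=[
    [[0,0,0,0.46,0,-1.0,-1],[0,0,0,0.5,0,-0.98,-1],[0,0,0,0.55,0,-0.95,-1],[0,0,0,0.6,0,-0.92,-1],[0,0,0,0.64,0,-0.89,-1],[0,0,0,0.69,0,-0.86,-1],[0,0,0,0.73,0,-0.82,-1],[0,0,0,0.77,0,-0.79,-1],[0,0,0,0.81,0,-0.74,-1],[0,0,0,0.84,0,-0.71,-1]],
  ],
)

```text
time_s: 8.55
eef_pos: [0.5456, 0.0525, 0.2488]
eef_rot: [[0.208, 0.978, 0.001], [0.978, -0.208, -0.007], [-0.007, 0.002, -1.0]]
force: [-1.0, -9.2, 8.2]
gripper_width: 0.0087
```

```bash
python3 - <<'E'
from h import *
t=.9
togo(H+.22*(-np.cos(t)*XL+np.array([0,0,np.sin(t)]))-[0,0,.015])
E
```

```text
t 8.55 p [0.5456 0.0525 0.2488] w 0.008726323274399442 F [-1.0196 -9.1642  8.1639] 
R [[0.208, 0.978, 0.001], [0.978, -0.208, -0.007], [-0.007, 0.002, -1.0]] q [ 44.  32. -71. 102.  32.  70.  42.]
shift cm tool [ 0.19 -0.31  0.15]
```

Call:
step_arm(
  rows=[
    [[0,0,0,0.83,0,-0.72,-1],[0,0,0,0.87,0,-0.68,-1],[0,0,0,0.9,0,-0.62,-1],[0,0,0,0.92,0,-0.57,-1],[0,0,0,0.96,0,-0.5,-1],[0,0,0,0.99,0,-0.45,-1],[0,0,0,1.02,0,-0.4,-1],[0,0,0,1.04,0,-0.35,-1],[0,0,0,1.06,0,-0.28,-1],[0,0,0,1.08,0,-0.22,-1]],
  ],
)

```text
time_s: 9.55
eef_pos: [0.5666, 0.1515, 0.2962]
eef_rot: [[0.205, 0.979, 0.004], [0.979, -0.205, 0.001], [0.002, 0.004, -1.0]]
force: [4.9, -2.9, -0.1]
gripper_width: 0.0085
```

```bash
python3 - <<'E'
from h import *
t=1.4
togo(H+.22*(-np.cos(t)*XL+np.array([0,0,np.sin(t)]))-[0,0,.015])
f=cam("side"); cv2.imwrite(f"pics/g_side.png",f["frame"][:,:,::-1])
E
```

```text
t 9.55 p [0.5666 0.1515 0.2962] w 0.008532967969628193 F [ 4.8621 -2.8705 -0.0531] 
R [[0.205, 0.979, 0.004], [0.979, -0.205, 0.001], [0.002, 0.004, -1.0]] q [ 31.  33. -70.  93.  31.  76.  35.]
shift cm tool [ 0.01 -0.34  0.44]
```

View pics/g_side.png

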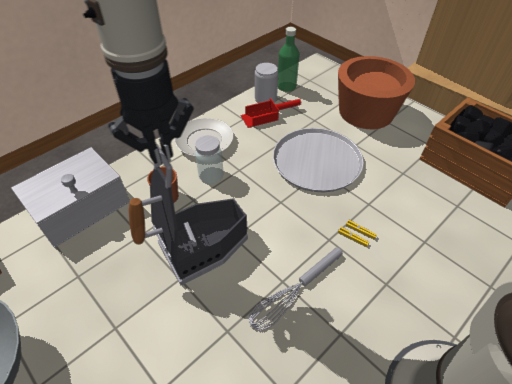

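Call:
step_arm(
  rows=[
    [[0,0,0,1.09,0,-0.05,-1],[0,0,0,1.09,0,-0.02,-1],[0,0,0,1.1,0,0.03,-1],[0,0,0,1.1,0,0.08,-1],[0,0,0,1.1,0,0.12,-1],[0,0,0,1.09,0,0.16,-1],[0,0,0,1.09,0,0.2,-1],[0,0,0,1.07,0,0.25,-1],[0,0,0,1.06,0,0.29,-1],[0,0,0,1.05,0,0.33,-1]],
  ],
)

```text
time_s: 10.6
eef_pos: [0.5897, 0.2602, 0.2847]
eef_rot: [[0.205, 0.979, 0.008], [0.979, -0.205, 0.006], [0.008, 0.006, -1.0]]
force: [6.1, 0.7, 6.7]
gripper_width: 0.0089
```

```bash
python3 - <<'E'
from h import *
t=1.95
togo(H+.22*(-np.cos(t)*XL+np.array([0,0,np.sin(t)]))-[0,0,.015])
f=cam("side"); cv2.imwrite(f"pics/i_side.png",f["frame"][:,:,::-1])
E
```

```text
t 10.6 p [0.5897 0.2602 0.2847] w 0.00889963255231712 F [6.1157 0.6539 6.7495] 
R [[0.205, 0.979, 0.008], [0.979, -0.205, 0.006], [0.008, 0.006, -1.0]] q [ 16.  38. -65.  86.  35.  78.  26.]
shift cm tool [ 0.77 -0.4   0.53]
```

View pics/i_side.png

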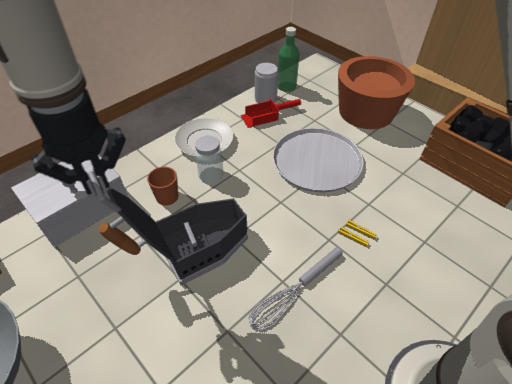

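Call:
step_arm(
  rows=[
    [[0,0,0,0.6,0,0.25,-1],[0,0,0,0,0,0,-1],[0,0,0,0,0,0,-0.3],[0,0,0,0,0,0,-0.3],[0,0,0,0,0,0,-0.3],[0,0,0,0,0,-1,-0.3],[0,0,0,0,0,-2,-0.3],[0,0,0,0,0,-3,-0.3],[0,0,0,0,0,-3,-0.3]],
  ],
)

```text
time_s: 11.55
eef_pos: [0.588, 0.2626, 0.3693]
eef_rot: [[0.205, 0.979, -0.001], [0.979, -0.205, 0.0], [-0.0, -0.001, -1.0]]
force: [0.1, 0.7, -0.4]
gripper_width: 0.0298
```

```bash
python3 - <<'E'
from h import *
togo([.55,.1,.39])
for n in ("scene","side"):
    f=cam(n); cv2.imwrite(f"pics/j_{n}.png",f["frame"][:,:,::-1])
a=cv2.imread("pics/j_scene.png")[130:270,240:430]; cv2.imwrite("pics/j1.png",cv2.resize(a,None,fx=4,fy=4,interpolation=cv2.INTER_CUBIC))
a=cv2.imread("pics/j_side.png")[180:290,90:270]; cv2.imwrite("pics/j2.png",cv2.resize(a,None,fx=4.4,fy=4.4,interpolation=cv2.INTER_CUBIC))
E
```

```text
t 11.55 p [0.588  0.2626 0.3693] w 0.029840776260913453 F [ 0.1216  0.6606 -0.4092] 
R [[0.205, 0.979, -0.001], [0.979, -0.205, 0.0], [-0.0, -0.001, -1.0]] q [ 15.  35. -67.  78.  32.  87.  29.]
shift cm tool [-16.69  -0.39  -2.07]
```

View pics/j_scene.png

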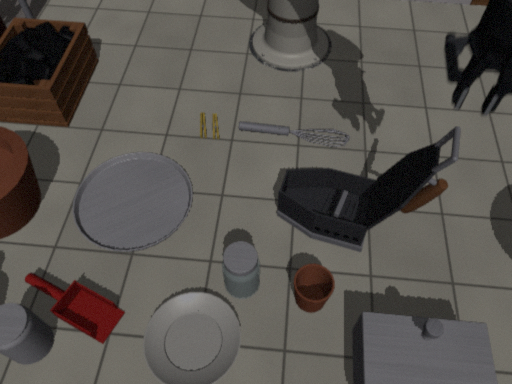

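View pics/j_side.png

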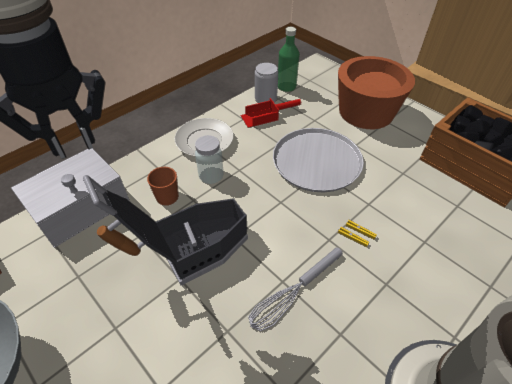

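The door stays open on its stop. The grate handle shows at about (345,205) in the scene view and (190,235) in the side view. I'll move the arm over the iron at height for a wrist view and turn the tool 90°.

View pics/j1.png

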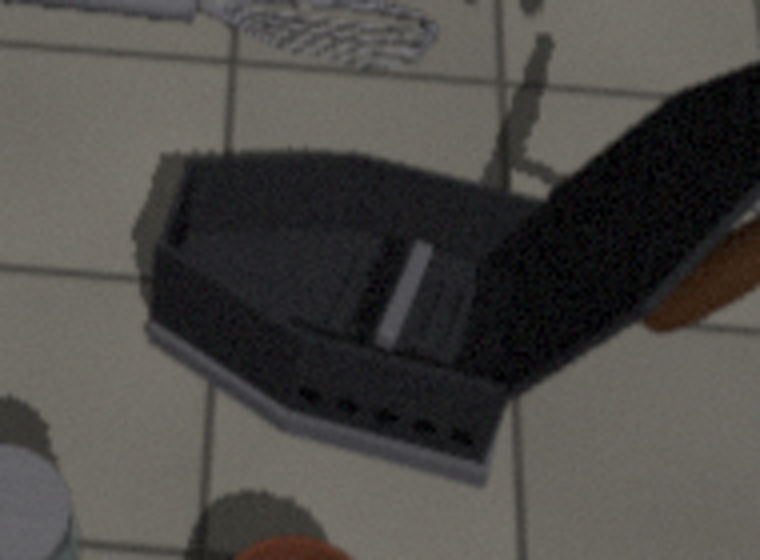

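View pics/j2.png

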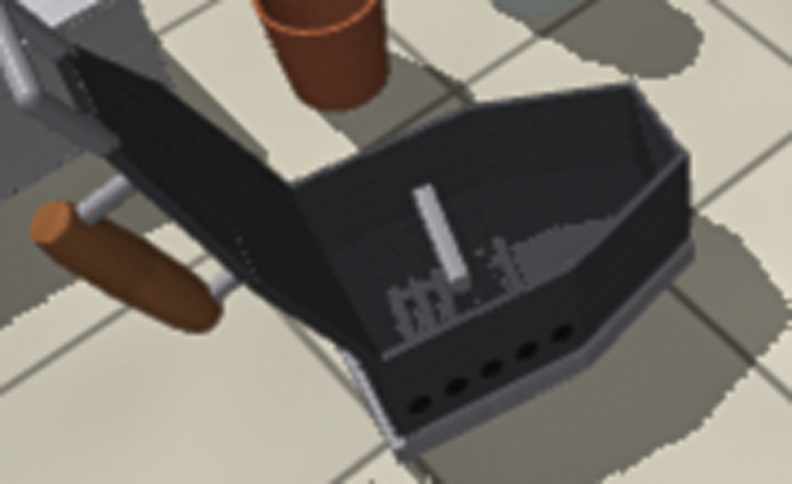

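```bash
cat >> h.py <<'E'
def z4(z,off,k): return np.array([(z[0]+.5)/k-.5+off[0],(z[1]+.5)/k-.5+off[1]])
E
python3 - <<'E'
from h import *
fs=cam("scene");fd=cam("side")
s=lambda z:z4(z,(240,130),4);d=lambda z:z4(z,(90,180),4.4)
# bar top centers of ends
pr={"near":((424,243),(458,275)),"far":((387,342),(425,187))}
Q={}
for k,(a,b) in pr.items():
    Q[k],e=tri(fs,s(a),fd,d(b)); print(k,Q[k],e)
m=(Q["near"]+Q["far"])/2; v=Q["far"]-Q["near"]; print(m,np.linalg.norm(v),"in iron frame ang",np.degrees(np.arctan2(v@YL,v@XL)))
for z in (.064,.071): print(z,onz(fs,s(pr["near"][0]),z),onz(fs,s(pr["far"][0]),z))
I=H-.098*XL;I[2]=0
print("iron mid approx",I,"handle in iron frame",(m-I)@XL,(m-I)@YL)
E
```

```text
near [0.5377 0.1399 0.071 ] [[-0.4, -0.2], [-0.5, 0.2]]
far [0.5941 0.1207 0.0669] [[-1.2, -0.6], [-1.5, 0.6]]
[0.5659 0.1303 0.0689] 0.059776422474026716 in iron frame ang -97.07899823531079
0.064 [0.5331 0.1418 0.064 ] [0.5933 0.1234 0.064 ]
0.071 [0.538  0.1407 0.071 ] [0.5977 0.1224 0.071 ]
iron mid approx [0.5509 0.0929 0.    ] handle in iron frame 0.03962834669046938 -0.0070623655062432905
```

The image contradicts the note. The handle bar lies crosswise in the iron, 7° off square. Its length is 60 mm and its top is at 0.071, so both match. I'll grip it as seen, jaws along the iron, and take a wrist view first.

Call:
step_arm(
  rows=[
    [[0,0,2,-3,0,0,-0.3],[0,0,2,-3,0,0,-0.3],[0,0,1.8,-3,0,0,-0.3],[0,0,0,-3,-0.3,2,-0.3],[0,0,0,-1.4,0,3,-0.3],[0,0,0,0,0,3,-0.3],[0,0,0,0,0,3,-0.3],[0,0,0,0,0,1,-0.3],[0,0,0,0,0,0,-0.3]],
  ],
)

```text
time_s: 12.65
eef_pos: [0.5495, 0.1337, 0.2463]
eef_rot: [[0.303, 0.953, -0.004], [0.953, -0.303, -0.001], [-0.002, -0.004, -1.0]]
force: [0.6, 0.0, 0.1]
gripper_width: 0.0297
```

```bash
python3 - <<'E'
from h import *
R,p=togo([.567,.131,.25])
print("az",np.degrees(np.arctan2(R[1,0],R[0,0])))
f=cam("wrist"); cv2.imwrite(f"pics/k_wrist.png",f["frame"][:,:,::-1])
f=cam("side"); cv2.imwrite(f"pics/k_side.png",f["frame"][:,:,::-1])
E
```

```text
t 12.65 p [0.5495 0.1337 0.2463] w 0.029722104937377293 F [0.5622 0.0334 0.0921] 
R [[0.303, 0.953, -0.004], [0.953, -0.303, -0.001], [-0.002, -0.004, -1.0]] q [ 32.  32. -67.  99.  32.  70.  30.]
shift cm tool [ 0.27  1.75 -0.37]
az 72.37342971812326
```

View pics/k_wrist.png

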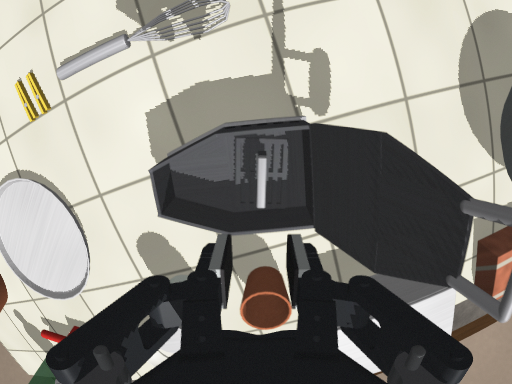

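View pics/k_side.png

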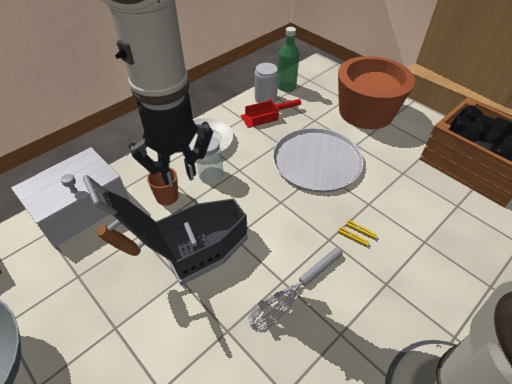

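```bash
python3 - <<'E'
from h import *
f=cam("wrist")
im=f["frame"]; a=im[120:240,210:320,::-1]; cv2.imwrite("pics/l.png",cv2.resize(a,None,fx=5,fy=5,interpolation=cv2.INTER_CUBIC))
a,b=fish_onz(f,(262.5,155),.071),fish_onz(f,(261,208),.071)
print(a,b,(a+b)/2,np.linalg.norm(a-b),np.degrees(np.arctan2(*(b-a)[1::-1])))
E
```

```text
[0.5374 0.1436 0.071 ] [0.5964 0.1232 0.071 ] [0.5669 0.1334 0.071 ] 0.06242778012412363 -19.01295838358333
```

View pics/l.png

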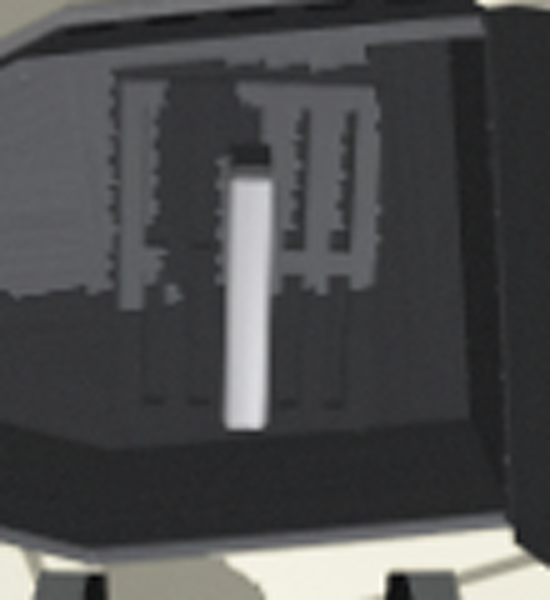

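```bash
python3 - <<'E'
from h import *
f=cam("wrist")
a,b=fish_onz(f,(260,155.4),.071),fish_onz(f,(259.1,205.8),.071)
m=(a+b)/2
print(a,b,m,np.linalg.norm(a-b),np.degrees(np.arctan2(*(b-a)[1::-1])))
togo([m[0],m[1],.047])
togo([.5675,.132,.047])
E
```

```text
[0.5376 0.141  0.071 ] [0.5939 0.1221 0.071 ] [0.5657 0.1316 0.071 ] 0.05934134124384146 -18.568149103914397
t 12.85 p [0.5516 0.1351 0.2496] w 0.02995629565892126 F [ 0.6487 -0.1173 -0.0965] 
R [[0.303, 0.953, 0.002], [0.953, -0.303, 0.001], [0.001, 0.002, -1.0]] q [ 32.  32. -67.  99.  32.  70.  30.]
shift cm tool [ 0.06  1.42 20.26]
t 12.85 p [0.5516 0.1351 0.2496] w 0.02995629565892126 F [ 0.6487 -0.1173 -0.0965] 
R [[0.303, 0.953, 0.002], [0.953, -0.303, 0.001], [0.001, 0.002, -1.0]] q [ 32.  32. -67.  99.  32.  70.  30.]
shift cm tool [ 0.16  1.57 20.26]
```

Call:
step_arm(
  rows=[
    [[0,0,0,0.1,0.75,3,-0.3],[0,0,0,0,0.75,3,-0.3],[0,0,0,0,0,3,-0.3],[0,0,0,0,0,3,-0.3],[0,0,0,0,0,2,-0.3],[0,0,0,0,0,1,-0.3],[0,0,0,0,0,0,-0.3]],
  ],
)

```text
time_s: 13.55
eef_pos: [0.5652, 0.1307, 0.0977]
eef_rot: [[0.303, 0.953, -0.001], [0.953, -0.303, -0.0], [-0.0, -0.001, -1.0]]
force: [-0.1, -0.5, 0.7]
gripper_width: 0.0299
```

```bash
python3 - <<'E'
from h import *
togo([.5665,.1316,.047])
f=cam("side"); cv2.imwrite(f"pics/m_side.png",cv2.resize(f["frame"][60:300,60:300,::-1],None,fx=2.4,fy=2.4))
f=cam("wrist"); cv2.imwrite(f"pics/m_wrist.png",f["frame"][:,:,::-1])
E
```

```text
t 13.55 p [0.5652 0.1307 0.0977] w 0.029872260439259713 F [-0.0777 -0.4838  0.6678] 
R [[0.303, 0.953, -0.001], [0.953, -0.303, -0.0], [-0.0, -0.001, -1.0]] q [ 26.  43. -57. 104.  43.  57.  23.]
shift cm tool [0.12 0.1  5.07]
```

View pics/m_side.png

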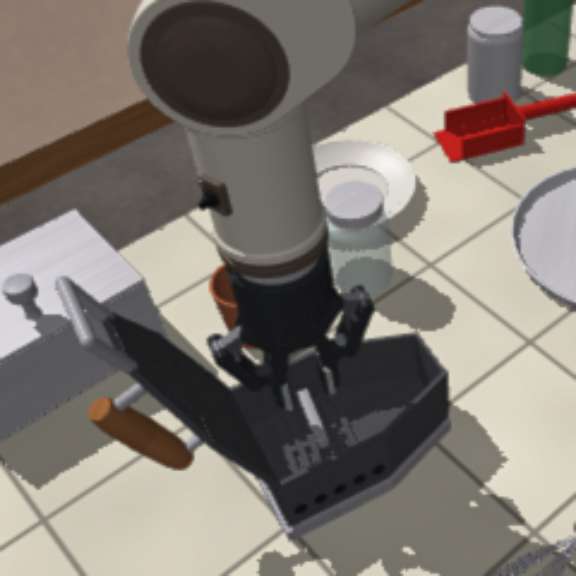

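View pics/m_wrist.png

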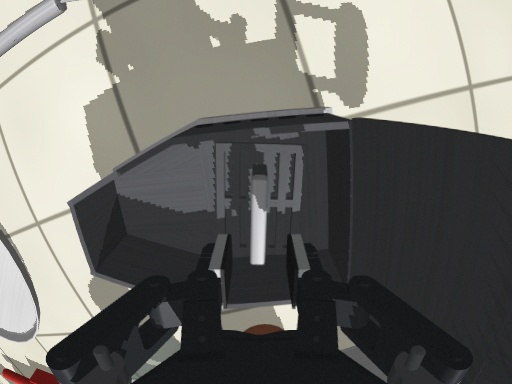

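Call:
step_arm(
  rows=[
    [[0,0,0,0.05,0.1,1,-0.3],[0,0,0,0,0,1,-0.3],[0,0,0,0,0,1,-0.3],[0,0,0,0,0,1,-0.3],[0,0,0,0,0,0.9,-0.3],[0,0,0,0,0,0,-0.3]],
  ],
)

```text
time_s: 14.25
eef_pos: [0.5654, 0.1305, 0.0474]
eef_rot: [[0.303, 0.953, -0.003], [0.953, -0.303, -0.001], [-0.001, -0.002, -1.0]]
force: [0.2, -0.6, 0.2]
gripper_width: 0.0297
```

```bash
python3 - <<'E'
from h import *
togo([.5665,.1316,.047])
f=cam("side"); cv2.imwrite(f"pics/n_side.png",cv2.resize(f["frame"][60:300,60:300,::-1],None,fx=2.4,fy=2.4))
f=cam("wrist"); cv2.imwrite(f"pics/n_wrist.png",f["frame"][:,:,::-1])
E
```

```text
t 14.25 p [0.5654 0.1305 0.0474] w 0.029724243986048567 F [ 0.212  -0.6081  0.2378] 
R [[0.303, 0.953, -0.003], [0.953, -0.303, -0.001], [-0.001, -0.002, -1.0]] q [ 23.  47. -54. 105.  47.  53.  20.]
shift cm tool [0.14 0.07 0.04]
```

View pics/n_side.png

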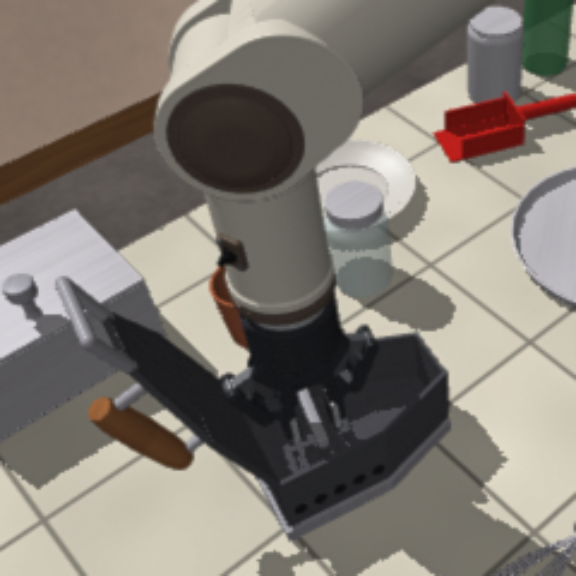

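View pics/n_wrist.png

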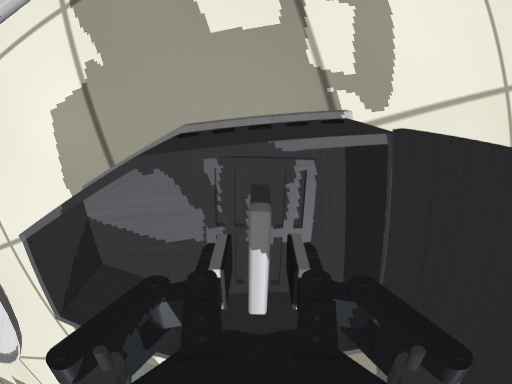

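No contact, and the bar is centred between the fingers. I'll close, then lift slightly.

Call:
step_arm(
  rows=[
    [[0,0,0,0,0,0,-1],[0,0,0,0,0,0,-1],[0,0,0,0,0,0,-1],[0,0,0,0,0,0,-1],[0,0,0,0,0,0,-1]],
  ],
  newtons=60,
)

```text
time_s: 14.85
eef_pos: [0.5669, 0.131, 0.0496]
eef_rot: [[0.303, 0.953, 0.001], [0.953, -0.303, 0.0], [0.0, 0.001, -1.0]]
force: [0.7, -0.1, 4.8]
gripper_width: 0.0088
```

Call:
step_arm(
  rows=[
    [[0,0,0,0,0,-0.5,-1],[0,0,0,0,0,-1,-1],[0,0,0,0,0,-1,-1],[0,0,0,0,0,-1,-1],[0,0,0,0,0,-1,-1],[0,0,0,0,0,-1,-1],[0,0,0,0,0,0,-1]],
  ],
)

```text
time_s: 15.55
eef_pos: [0.5676, 0.1313, 0.106]
eef_rot: [[0.303, 0.953, 0.003], [0.953, -0.303, 0.001], [0.001, 0.003, -1.0]]
force: [0.5, 0.5, -2.1]
gripper_width: 0.009
```

```bash
python3 - <<'E'
from h import *
togo([.5665,.1316,.047])
f=cam("side"); cv2.imwrite(f"pics/o_side.png",cv2.resize(f["frame"][60:300,60:300,::-1],None,fx=2.4,fy=2.4))
f=cam("wrist"); cv2.imwrite(f"pics/o_wrist.png",f["frame"][:,:,::-1])
E
```

```text
t 15.55 p [0.5676 0.1313 0.106 ] w 0.009016859574157899 F [ 0.4595  0.4553 -2.1276] 
R [[0.303, 0.953, 0.003], [0.953, -0.303, 0.001], [0.001, 0.003, -1.0]] q [ 26.  42. -58. 104.  42.  58.  23.]
shift cm tool [-0.02 -0.13  5.9 ]
```

View pics/o_side.png

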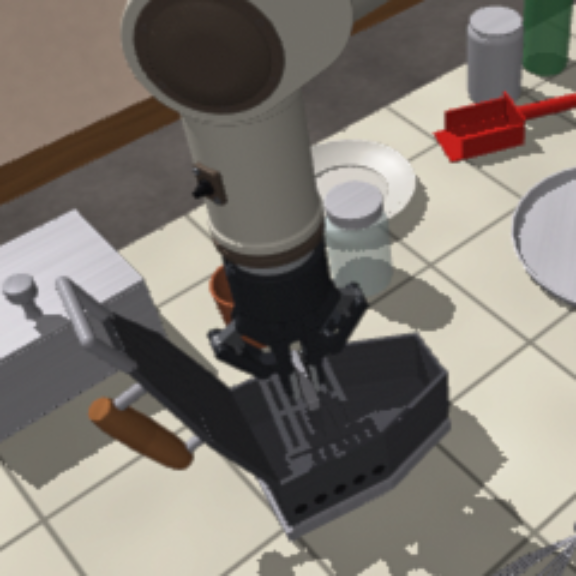

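View pics/o_wrist.png

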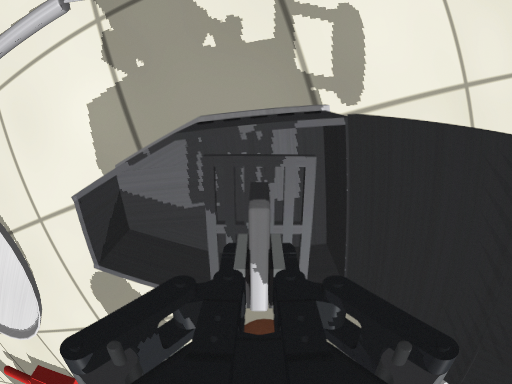

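Call:
step_arm(
  rows=[
    [[0,0,0,0,0,-2,-1],[0,0,0,0,0,-3,-1],[0,0,0,0,0,-3,-1],[0,0,0,0,0,-3,-1],[0,0,0,0,0,-3,-1]],
  ],
)

```text
time_s: 16.15
eef_pos: [0.5661, 0.1312, 0.2462]
eef_rot: [[0.302, 0.953, -0.0], [0.953, -0.302, 0.0], [0.0, -0.0, -1.0]]
force: [1.4, 0.5, -2.1]
gripper_width: 0.0085
```

```bash
python3 - <<'E'
from h import *
from scipy.optimize import minimize
fr={n:cam(n) for n in("scene","side")}
a=np.linspace(0,2*np.pi,240,endpoint=False)
out=[]
for n in fr:
    im=fr[n]["frame"]; cv2.imwrite(f"pics/p_{n}.png",im[:,:,::-1])
    g=cv2.GaussianBlur(cv2.cvtColor(im,cv2.COLOR_RGB2GRAY).astype(np.float32),(0,0),1.2)
    best=None
    M=np.hypot(cv2.Sobel(g,-1,1,0),cv2.Sobel(g,-1,0,1))
    def score(c):
        X=np.c_[c[0]+.125*np.cos(a),c[1]+.125*np.sin(a),0*a+.016,0*a+1]@P(fr[n]).T
        u=(X[:,:2]/X[:,2:]).astype(np.float32)
        return -np.minimum(cv2.remap(M,u[:,0].reshape(-1,1),u[:,1].reshape(-1,1),1),80).mean()
    res=min(((score((x,y)),x,y) for x in np.arange(.53,.59,.002) for y in np.arange(-.32,-.26,.002)))
    print(n,res)
    c=res[1:]
    im2=im[:,:,::-1].copy()
    X=np.c_[c[0]+.125*np.cos(a),c[1]+.125*np.sin(a),0*a+.016,0*a+1]@P(fr[n]).T
    for q in (X[:,:2]/X[:,2:]): cv2.circle(im2,(int(round(q[0])),int(round(q[1]))),0,(0,0,255))
    x,y=(60,140) if n=="scene" else (260,120)
    out.append(cv2.resize(im2[y:y+125,x:x+145],None,fx=2.7,fy=2.7))
cv2.imwrite("pics/p.png",np.hstack(out))
togo([.558,-.292,.22])
E
```

```text
scene (np.float32(-39.890884), np.float64(0.562), np.float64(-0.294))
side (np.float32(-75.65779), np.float64(0.56), np.float64(-0.298))
t 16.25 p [0.5686 0.1328 0.2493] w 0.008206642799648348 F [ 1.1411  0.3123 -1.5454] 
R [[0.302, 0.953, 0.007], [0.953, -0.302, 0.002], [0.004, 0.006, -1.0]] q [ 31.  34. -66.  97.  33.  71.  30.]
shift cm tool [-40.82  11.82   2.84]
```

View pics/p.png

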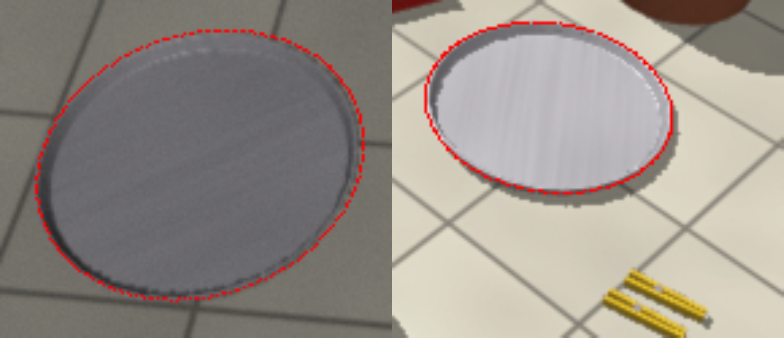

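Call:
step_arm(
  rows=[
    [[0,0,0,-1.5,0.4,0,-1],[0,0,0,-3,0.9,0,-1],[0,0,0,-3,0.9,0,-1],[0,0,0,-3,0.9,0,-1],[0,0,0,-3,0.9,0,-1],[0,0,0,-3,0.9,0,-1],[0,0,0,-3,0.9,0,-1],[0,0,0,-3,0.9,0,-1],[0,0,0,-3,0.9,0,-1],[0,0,0,-3,0.9,0,-1]],
  ],
)

```text
time_s: 17.25
eef_pos: [0.5603, -0.1677, 0.2436]
eef_rot: [[0.303, 0.953, -0.001], [0.953, -0.303, 0.0], [-0.0, -0.001, -1.0]]
force: [0.6, -0.1, -2.9]
gripper_width: 0.0092
```

Call:
step_arm(
  rows=[
    [[0,0,0,-3,0.9,0,-1],[0,0,0,-3,0.9,0,-1],[0,0,0,-3,0.9,1,-1],[0,0,0,-2,0.6,1.5,-1],[0,0,0,-1,0.3,1.5,-1],[0,0,0,0,0,1,-1],[0,0,0,0,0,0,-1]],
  ],
)

```text
time_s: 17.95
eef_pos: [0.5579, -0.2894, 0.1917]
eef_rot: [[0.301, 0.954, -0.003], [0.954, -0.301, 0.003], [0.002, -0.004, -1.0]]
force: [-0.2, 0.7, -2.8]
gripper_width: 0.0086
```

```bash
python3 - <<'E'
from h import *
togo([.561,-.296,.10])
f=cam("side"); cv2.imwrite(f"pics/q_side.png",f["frame"][:,:,::-1])
f=cam("wrist"); cv2.imwrite(f"pics/q_wrist.png",f["frame"][:,:,::-1])
E
```

```text
t 17.95 p [ 0.5579 -0.2894  0.1917] w 0.008561038383718604 F [-0.1809  0.7055 -2.8452] 
R [[0.301, 0.954, -0.003], [0.954, -0.301, 0.003], [0.002, -0.004, -1.0]] q [ 66.  42. -62.  93.  39.  70.  68.]
shift cm tool [-0.56  0.53  9.17]
```

View pics/q_side.png

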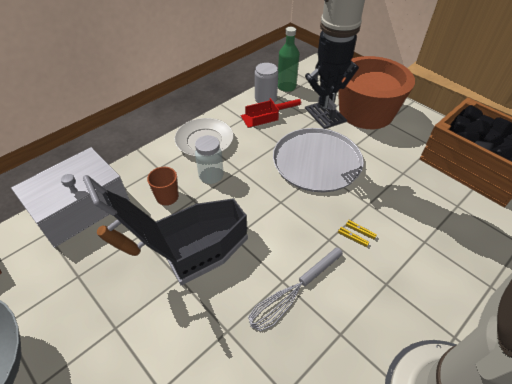

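View pics/q_wrist.png

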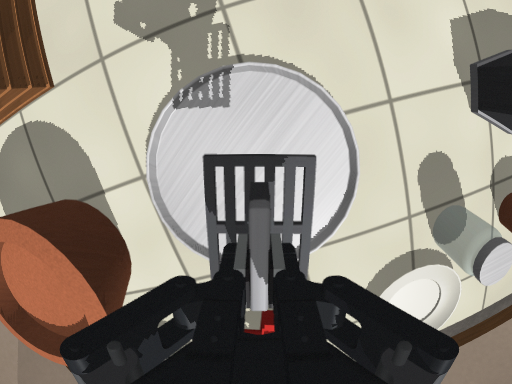

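Call:
step_arm(
  rows=[
    [[0,0,0,-0.2,0.2,2.5,-1],[0,0,0,-0.2,0.2,2.5,-1],[0,0,0,-0.1,0.1,2.5,-1],[0,0,0,0,0,2.5,-1],[0,0,0,0,0,2,-1],[0,0,0,0,0,1,-1],[0,0,0,0,0,1,-1],[0,0,0,0,0,0,-1]],
  ],
)

```text
time_s: 18.85
eef_pos: [0.5621, -0.2976, 0.0535]
eef_rot: [[0.303, 0.953, -0.001], [0.953, -0.303, 0.001], [0.0, -0.001, -1.0]]
force: [0.1, -0.4, -2.1]
gripper_width: 0.0088
```

```bash
python3 - <<'E'
from h import *
togo([.561,-.296,.03])
f=cam("side"); cv2.imwrite(f"pics/r_side.png",cv2.resize(f["frame"][60:240,220:400,::-1],None,fx=3,fy=3))
E
```

```text
t 18.85 p [ 0.5621 -0.2976  0.0535] w 0.008751256743068214 F [ 0.0726 -0.3728 -2.1176] 
R [[0.303, 0.953, -0.001], [0.953, -0.303, 0.001], [0.0, -0.001, -1.0]] q [ 62.  51. -55.  97.  48.  59.  63.]
shift cm tool [ 0.12 -0.15  2.35]
```

View pics/r_side.png

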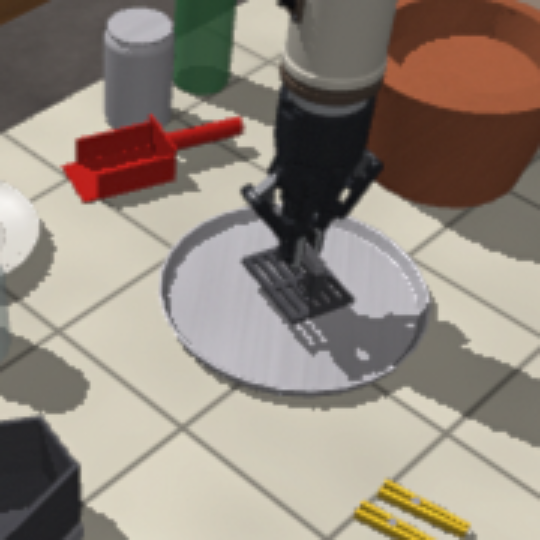

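Call:
step_arm(
  rows=[
    [[0,0,0,0,0,0.6,-1],[0,0,0,0,0,0.5,-1],[0,0,0,0,0,0.4,-1],[0,0,0,0,0,0.2,-1],[0,0,0,0,0,0.2,-1],[0,0,0,0,0,0,-1]],
  ],
)

```text
time_s: 19.5
eef_pos: [0.5622, -0.298, 0.0348]
eef_rot: [[0.303, 0.953, -0.0], [0.953, -0.303, 0.0], [0.0, -0.0, -1.0]]
force: [0.4, -0.4, -3.3]
gripper_width: 0.0089
```

Call:
step_arm(
  rows=[
    [[0,0,0,0,0,0.15,-1],[0,0,0,0,0,0.15,-1],[0,0,0,0,0,0,-1]],
  ],
)

```text
time_s: 19.8
eef_pos: [0.5622, -0.298, 0.0319]
eef_rot: [[0.303, 0.953, -0.0], [0.953, -0.303, 0.0], [0.0, -0.0, -1.0]]
force: [-0.3, 0.8, -2.1]
gripper_width: 0.0089
```

Call:
step_arm(
  rows=[
    [[0,0,0,0,0,0.12,-1],[0,0,0,0,0,0.1,-1],[0,0,0,0,0,0,-1]],
  ],
)

```text
time_s: 20.1
eef_pos: [0.5623, -0.2981, 0.0298]
eef_rot: [[0.303, 0.953, -0.0], [0.953, -0.303, 0.0], [-0.0, -0.0, -1.0]]
force: [0.4, -0.0, -3.2]
gripper_width: 0.0087
```

Call:
step_arm(
  rows=[
    [[0,0,0,0,0,0.1,-1],[0,0,0,0,0,0.1,-1],[0,0,0,0,0,0,-1]],
  ],
)

```text
time_s: 20.4
eef_pos: [0.5624, -0.2981, 0.0297]
eef_rot: [[0.303, 0.953, -0.0], [0.953, -0.303, -0.001], [-0.001, -0.0, -1.0]]
force: [-4.8, 0.3, 10.0]
gripper_width: 0.0092
```

Call:
step_arm(
  rows=[
    [[0,0,0,0,0,-0.15,-1],[0,0,0,0,0,0,-1]],
  ],
  newtons=25,
)

```text
time_s: 20.6
eef_pos: [0.5627, -0.2982, 0.0297]
eef_rot: [[0.303, 0.953, 0.001], [0.953, -0.303, -0.0], [-0.0, 0.001, -1.0]]
force: [-1.0, 0.8, 1.6]
gripper_width: 0.0085
```

Call:
step_arm(
  rows=[
    [[0,0,0,0,0,0,-0.7],[0,0,0,0,0,0,-0.4],[0,0,0,0,0,0,-0.3],[0,0,0,0,0,0,-0.3],[0,0,0,0,0,-0.5,-0.3],[0,0,0,0,0,-1,-0.3],[0,0,0,0,0,-2,-0.3],[0,0,0,0,0,-3,-0.3],[0,0,0,0,0,-3,-0.3],[0,0,0,0,0,-3,-0.3]],
  ],
)

```text
time_s: 21.6
eef_pos: [0.5628, -0.2978, 0.1575]
eef_rot: [[0.303, 0.953, 0.001], [0.953, -0.303, -0.001], [-0.0, 0.002, -1.0]]
force: [-0.4, 0.5, -0.0]
gripper_width: 0.0298
```

Call:
step_arm(
  rows=[
    [[0,0,0,0,0,-3,-0.3],[0,0,0,0,0,-3,-0.3],[0,0,0,0,0,-1,-0.3],[0,0,0,0,0,0,-0.3]],
  ],
)

```text
time_s: 22.0
eef_pos: [0.5635, -0.2981, 0.2274]
eef_rot: [[0.303, 0.953, 0.004], [0.953, -0.303, -0.002], [-0.001, 0.004, -1.0]]
force: [0.3, -1.4, -1.0]
gripper_width: 0.0298
```

```bash
python3 - <<'E'
from h import *
togo([.561,-.296,.03])
for n in("scene","side","wrist"):
    f=cam(n); cv2.imwrite(f"pics/s_{n}.png",f["frame"][:,:,::-1])
E
```

```text
t 22.0 p [ 0.5635 -0.2981  0.2274] w 0.029833943214109097 F [ 0.3229 -1.4036 -0.9748] 
R [[0.303, 0.953, 0.004], [0.953, -0.303, -0.002], [-0.001, 0.004, -1.0]] q [ 67.  40. -64.  90.  37.  73.  70.]
shift cm tool [ 0.15 -0.39 19.73]
```

View pics/s_side.png

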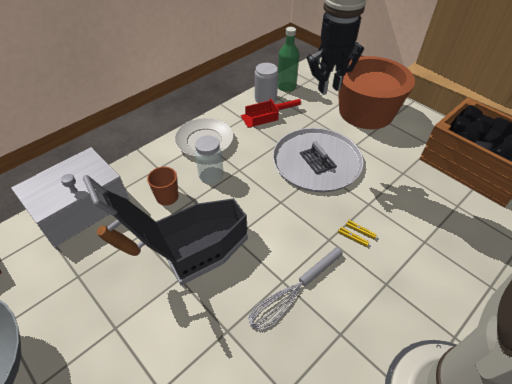

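View pics/s_wrist.png

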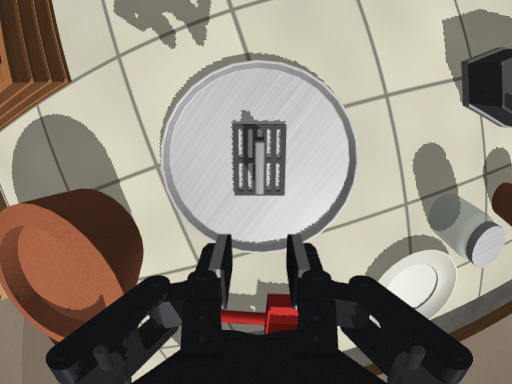

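View pics/s_scene.png

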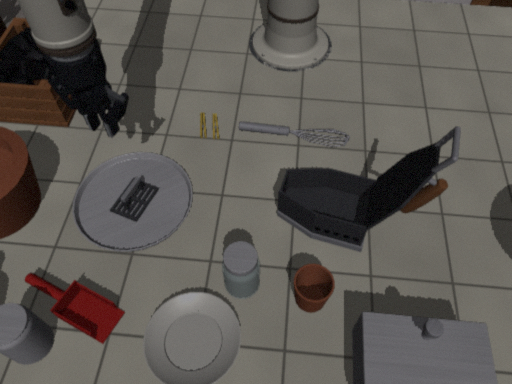

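The pictures show the grate flat and central in the tray, with the tray where it was. The door is open on its stop and the gripper is clear, so I'm handing in.

```bash
python3 -c "
from station import job
print(job.sign_off())"
```

```text
the job is handed in; nothing more can be done
None
```

The job is done and handed in at about 22 s of the 58 s allowed; the sign-off gives no verdict.

- **Door:** I gripped the loop and carried the door over to its stop. It stayed there after I let go and was still open in the last pictures.
- **Grate:** I lifted it by its handle, carried it over and lowered it in small steps until it touched the tray. The contact reading was about 10 N. I eased that to under 2 N before opening the fingers.
- **Last pictures:** The scene, side and wrist views show the grate flat and near the middle of the tray, well inside the rim. The tray is at the same pixels as before, I saw nothing else disturbed, and the gripper is about 20 cm above everything.

Two readings did not match the description:
- **Handle direction:** The handle bar lay crosswise in the iron, about 7° off square, not lengthwise. All three cameras showed this, and its 60 mm length and 71 mm top height matched, so I gripped it as seen.
- **Grip width:** The opening read about 9 mm on both 10 mm bars. I put that down to pad give; both grips held.

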